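Spin the slide carousel and stop it at the pointer

ROBOT

A 6-joint arm with a two-finger parallel gripper is mounted at the origin on the work surface. World frame = base frame: x ahead of the robot, y to its left, z up, the work surface at z = 0. Lengths are in m, angles in rad, forces in N, time in s.
With the tool pointing down it reaches from about 0.325 to 0.75 m from the base axis. Payload 7.6 kg.
Tool frame: the origin (TCP) lies at the very end of the fingers, on their centre line; the grasp point (between the pads) lies pinch_z behind it (pinch_z is the distance from the TCP to the grasp point, in m); z points along the fingers, y is the direction in which the jaws open and shut (so a half turn about z gives the same grasp; the last joint's range is limited). The gripper opens to 85 mm and grips with 20 to 120 N. Pads are 22 mm wide; open, the fingers measure 114 mm over their backs; the gripper's body (76 mm by 85 mm) begins 54 mm behind the grasp point. The pads swing forward as they close: fully open they stand 13 mm farther back than shut.
Start: joints at [-1.4, 0.052, 1.401, -0, 1.689, -0.07], TCP at [0.125, -0.51, 0.231] pointing down, gripper open.
Joint ranges: [-2.9, 2.9], [-0.91, 2.17], [0.12, 2.37], [-1.06, 4.2], [0.26, 2.73], [-2.93, 2.93]. Speed limits (rad/s): [2.57, 2.57, 3.01, 3.14, 3.14, 3.14].

INTERFACE

Orientations are given as a 3x3 rotation matrix whose columns are the frame's x, y, z axes.
In Python, from cell import * gives the robot as it stands.
- The arm moves only by the tool carry_out, never from a script. Its argument "plan" is a list of rows, each a list of 3 entries, a list of its own where there are three numbers: the shift along the world's x, y, z in mm, then the turn, a rotation vector about the world's x, y, z in degrees, then the opening, from -1 (shut) to 1 (fully open). In form: [[[tx, ty, tz], [rx, ry, rz], gripper], ...]. A call has 1 to 8 rows; each row shifts and turns the commanded pose from where the row before left it; what a row does not reach is not made up. A row lasts 1/8 s, in which the tool goes at most 62.5 mm and 10.7 degrees, less where a joint would pass 70% of its speed; a pose out of reach is approached as far as the arm can. A call with a gripper value outside its range is refused whole. The fingers move at their own pace and stop on an object; the grip force is fixed at half the most. Time passes only in rows, so rows that do not move let the fingers close. It gives the time, the measured TCP pose, the force and the opening at its end, in the units of the state.
- get_state(): the state, without advancing time (a new reading comes with each control period).
- read_camera(name): name is "scene" or "top" or "wrist"; returns the picture (420x560x3 uint8, red, green, blue); there is no depth.
- camera_info(name): a dict with "camera_matrix" (3x3 intrinsics, pixels), "eye" and "orientation" of the camera in the world. Camera axes: x right, y up, looking along -z (the intrinsics and any distortion apply to the point x, -y, -z); pixel columns grow to the right and rows downward; lengths in m; the calibration is good to about 2 mm. A picture is of the moment at which its call begins: read the wrist's pose just before it. camera_info takes no time and is no camera call; for the wrist camera it gives the pose at the moment of the call.
- close_job(): hands the job in, once; it reports no verdict.
The state is a dict: "clock": time; "qpos": joint angles; "joint_velocities": joint speeds; "tau": joint torques, N m; "tcp_pos": TCP position; "eef_rot": TCP orientation; "force": force on the tool from outside, world axes, zero at the start; "moment": the same for the moment, N m; "finger_gap": finger opening in m.
Only numpy, scipy, OpenCV 4.12 (cv2) and the standard library are available. Lean on these libraries where they do the work, as an engineer would, in place of code of your own. Each camera call takes 0.05 s, during which the arm holds its last target. There are 200 camera calls.

TASK

Using the crank knob, spin the slide carousel counter-clockwise (seen from above) to 20 turns a minute and keep it between 18 and 22 turns a minute for seven seconds so that the smears dry evenly, then bring it to rest with its yellow slot squarely at the red pointer, ready for unloading, and let go of the knob. Never let it go faster than 26 turns a minute and never let it run backwards; do not touch the slides or the deck, and leave the bottle, the beaker and the slide box alone.

Things in the scene. Friction and masses are not known exactly. Their poses are not given: they have to be found in the camera images.
- spinner_base: White round base of a hand-cranked slide spinner, 248 mm across, 46 mm high, fixed to the bench; its place and yaw differ each time. Origin: centre of its underside on the bench, on the vertical turning axis. Its own +x axis points to the red pointer, a red upright 34 mm wide, 60 mm high, 117 to 151 mm from the turning axis.
- carousel (a joint): Carousel angle (rad) relative to the base, growing counter-clockwise from above, counting on over whole turns; yellow slot at the pointer at 0 and multiples of 2 pi. 20 turns a minute is 2.09 rad/s. Inertia of hub and deck nominally 0.0127 kg m2 (hidden: 0.75 to 1.35 times that); bearing drag 0.0015 N m per rad/s plus about 0.004 N m dry friction. No brake, no detent.
- crank (a joint): Crank angle minus carousel angle (rad), counter-clockwise positive. Not rigid: a magnetic slip drive turns the carousel with 0.012 N m per rad/s of speed difference, either way. So the carousel follows the crank with a lag of about 1 s; it holds 20 turns a minute when the crank makes about 26, and with the crank held still it slows and stops within a few seconds. Starts anywhere.
- deck_center (a point): Round dark grey deck, 224 mm across, 50 to 60 mm above the bench, 2 kg nominal, on joint carousel, with six radial slots 30 mm wide holding glass slides (tops 66 mm above the bench). Five slots are white with blue end stops, one is yellow, with a 46 mm wide yellow rim end. Do not touch. The point: centre of its top face; its +x axis points along the yellow slot.
- yellow_mark (a point): Point at the rim end of the yellow slot, 111 mm from the turning axis, 60 mm above the bench; turns with the deck.
- pointer (a point): Fixed point just inside the red pointer, 111 mm from the turning axis, 60 mm above the bench: the yellow mark coincides with it when the yellow slot is at the pointer.
- knob_grip (a point): Grip point on the axis of the black upright crank knob, 125 mm above the bench, 60 mm from the turning axis. Knob: 26 to 28 mm in diameter, from 95 to 145 mm above the bench, free to turn about its own axis on a flat blue arm (24 mm wide, 85 to 93 mm above the bench, hub cap to 97 mm) that sweeps full circles above the slides. Starts at any angle.
- bottle: Amber reagent bottle with blue cap, 64 mm in diameter, 130 mm tall, loose. Origin: centre of its underside. Leave alone.
- beaker: Empty glass beaker, 72 mm in diameter, 85 mm tall, loose. Origin: centre of its underside. Leave alone.
- slide_box: Flat blue slide box with white lid, 95 x 170 x 34 mm, loose. Origin: centre of its underside. Leave alone.

How it is judged:
By the outcome, as a careful person would: the job done as asked, in the order asked, and still so for the second after the job is handed in, with the robot touching nothing.
It also fails if it takes over 67 s, if anything falls off the work surface, if the arm or the gripper's body presses on something with over 40 N, if the wrist force passes 120 N, or if a joint passes its speed limit or range.

## Working session

There is one attempt and no reset: what is moved stays moved. The work goes in short steps, Python scripts to look and compute and a tool call to move; the robot and the scene stay as the last step left them, time stands still between calls to the robot, and variables do not carry over. Pictures are saved under pics/ and viewed, about 8 in all and at most 12, crops included, and the job is handed in when it is done.

Besides the shell and the picture viewer there is one more tool, called as name(argument=value, ...), one argument or row to a line, values as JSON. carry_out: Moves the arm, as the interface text tells. Its arguments: {"type":"object","properties":{"plan":{"type":"array"}},"required":["plan"]}

```bash
mkdir -p pics; python3 - <<'E'
from cell import *
import cv2,numpy as np
s=get_state(); print(s['clock'],s['tcp_pos'],s['finger_gap'],s['force'])
ims=[]
for n in ("scene","top"):
    im=read_camera(n); cv2.imwrite(f'pics/{n}1.png',im[:,:,::-1])
    c=camera_info(n); print(n,c)
try: print(pinch_z)
except Exception as e: print(e)
print([k for k in dir() if not k.startswith('_')])
E
```

```text
0.0 [ 0.12519565 -0.50953581  0.2304712 ] 0.08543755143188185 [ 1.17633512 -0.15384445 -0.14016426]
scene {'camera_matrix': array([[509.71804797,   0.        , 267.24255904],
       [  0.        , 509.71804797, 207.46431123],
       [  0.        ,   0.        ,   1.        ]]), 'eye': array([ 1.08416724, -1.00483652,  1.10439343]), 'orientation': array([[ 0.87027415, -0.33938649,  0.356987  ],
       [ 0.49214492,  0.56909661, -0.65872789],
       [ 0.02040326,  0.74896319,  0.6622974 ]])}
top {'camera_matrix': array([[442.61924433,   0.        , 281.3107103 ],
       [  0.        , 442.61924433, 203.47254218],
       [  0.        ,   0.        ,   1.        ]]), 'eye': array([ 0.37142096, -0.03559445,  1.55694337]), 'orientation': array([[ 0.02001133,  0.9917848 , -0.12634263],
       [-0.99979099,  0.01932176, -0.00668114],
       [-0.00418509,  0.12644992,  0.99196416]])}
0.0187
['PlanningError', 'c', 'camera_info', 'close_job', 'cv2', 'get_state', 'im', 'ims', 'n', 'np', 'pinch_z', 'read_camera', 's']
```

View pics/top1.png

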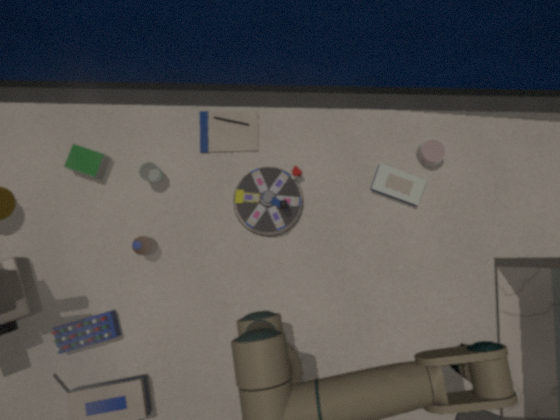

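View pics/scene1.png

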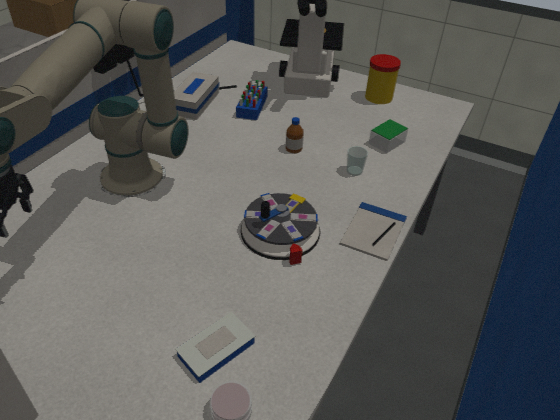

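The top view shows the spinner at about (268,199), the red pointer at (297,172), the yellow end at (239,197) and the dark knob near (285,204). The bottle is near (143,246), the beaker near (152,174) and the slide box near (399,185), all well clear of the spinner.

```bash
cat > h.py <<'E'
from cell import *
import cv2,numpy as np
def ray(c,uv):
    K=c['camera_matrix']; d=np.array([(uv[0]-K[0,2])/K[0,0],-(uv[1]-K[1,2])/K[1,1],-1.]); return c['orientation']@d
def back(c,uv,z):
    d=ray(c,uv); e=c['eye']; return e+d*(z-e[2])/d[2]
def proj(c,P):
    p=c['orientation'].T@(np.asarray(P,float)-c['eye']); K=c['camera_matrix']
    return np.array([K[0,2]+K[0,0]*p[0]/-p[2],K[1,2]-K[1,1]*p[1]/-p[2]])
def cen(m): 
    v,u=np.nonzero(m); return np.array([u.mean(),v.mean()]),len(u)
def masks(im):
    h=cv2.cvtColor(im,cv2.COLOR_RGB2HSV); H,S,V=[h[:,:,i].astype(int) for i in range(3)]
    return dict(red=((H<6)|(H>174))&(S>150)&(V>60), yel=(H>22)&(H<36)&(S>130)&(V>80), blk=V<28)
E
python3 - <<'E'
from h import *
im=cv2.imread('pics/top1.png')[:,:,::-1].copy(); c=camera_info('top')
m=masks(im); roi=np.zeros(im.shape[:2],bool); roi[155:245,225:315]=1
for k,z in (('red',.06),('yel',.06)):
    uv,n=cen(m[k]&roi); print(k,uv,n,back(c,uv,z))
g=cv2.cvtColor(im,cv2.COLOR_RGB2GRAY)
# fit centre: darkest ring: deck circle via Hough
ci=cv2.HoughCircles(cv2.resize(g[150:250,220:320],None,fx=4,fy=4,interpolation=cv2.INTER_CUBIC),cv2.HOUGH_GRADIENT,1,400,param1=100,param2=20,minRadius=100,maxRadius=160)
print(ci); 
for x in ci[0]:
    uv=x[:2]/4+[220,150]; p=back(c,uv,.055); print(uv,p,x[2]/4/442.6*(1.557-.055)/.99)
crop=cv2.resize(im[155:245,225:315,::-1],None,fx=6,fy=6,interpolation=cv2.INTER_CUBIC)
cv2.imwrite('pics/c1.png',np.clip(crop*1.6,0,255).astype(np.uint8))
E
```

```text
red [295.87804878 171.26829268] 41 [ 0.67474128 -0.07339162  0.06      ]
yel [238.77419355 196.01075269] 93 [0.58495546 0.12037188 0.06      ]
NoneTraceback (most recent call last):
  File "<stdin>", line 10, in <module>
TypeError: 'NoneType' object is not subscriptable
```

```bash
python3 - <<'E'
from h import *
im=cv2.imread('pics/top1.png'); a=cv2.resize(im[155:245,225:315],None,fx=6,fy=6,interpolation=cv2.INTER_CUBIC)
im2=cv2.imread('pics/scene1.png'); b=cv2.resize(im2[185:270,235:325],(254,240),interpolation=cv2.INTER_CUBIC)
o=np.zeros((540,800,3),np.uint8);o[:,:540]=a;o[:240,540:794]=b
cv2.imwrite('pics/c1.png',np.clip(o*1.6,0,255).astype(np.uint8))
E
```

```text
(no output)
```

View pics/c1.png

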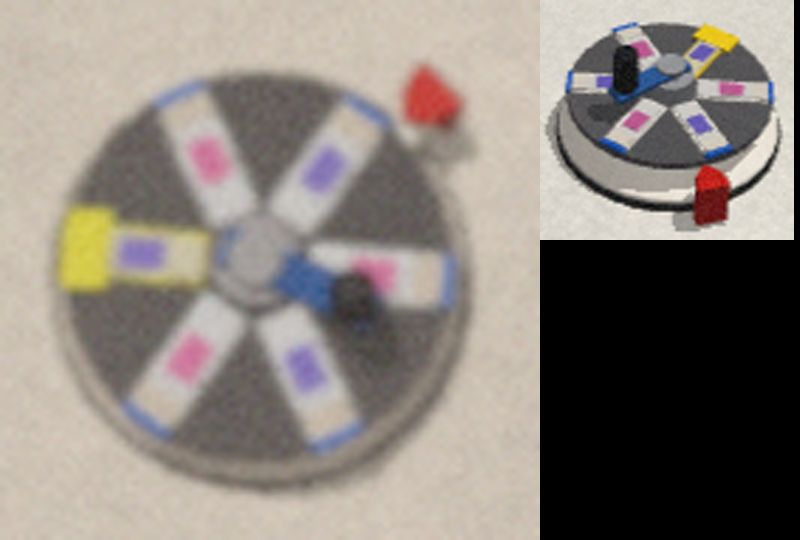

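The crop shows the deck centre at about (260,267), the hub cap at (260,255), the knob top at (355,296) and the red pointer at (430,95), in crop pixels. The image is 6x, offset (225,155).

```bash
python3 - <<'E'
from h import *
from scipy.optimize import minimize
c=camera_info('top'); cs=camera_info('scene')
f=lambda x,y:np.array([225+x/6,155+y/6])
print('deck',back(c,f(260,267),.06),'hub',back(c,f(260,255),.097))
print('knobtop',back(c,f(357,293),.145)); print('yel',back(c,f(88,250),.06)); print('red',back(c,f(430,95),.06))
g=lambda x,y:np.array([235+(x-540)*90/254,185+y*85/240])
print('S deck',back(cs,g(670,94),.06),'hub',back(cs,g(675,64),.097),'knobtop',back(cs,g(625,50),.145),'red top',back(cs,g(711,176),.06),'yel',back(cs,g(717,38),.06))
s=get_state(); print(s['eef_rot'].round(3),s['clock'])
E
```

```text
deck [0.57488613 0.01905477 0.06      ] hub [0.57657941 0.01786349 0.097     ]
knobtop [ 0.55028522 -0.03636098  0.145     ]
yel [0.58275109 0.11724835 0.06      ]
red [ 0.67631615 -0.07608045  0.06      ]
S deck [0.58145962 0.01232349 0.06      ] hub [0.58161858 0.02018842 0.097     ] knobtop [ 0.55164953 -0.03579266  0.145     ] red top [ 0.67490926 -0.07385777  0.06      ] yel [0.58287781 0.12074554 0.06      ]
[[ 0.971  0.238 -0.   ]
 [ 0.238 -0.971  0.001]
 [ 0.    -0.001 -1.   ]] 0.1
```

carry_out(
  plan=[
    [[30,34,0],[0,0,5],1],
    [[42,46,0],[0,0,8],1],
    [[42,46,0],[0,0,8],1],
    [[42,46,0],[0,0,8],1],
    [[42,46,0],[0,0,8],1],
    [[42,46,0],[0,0,8],1],
    [[42,46,0],[0,0,5],1],
    [[42,46,0],[0,0,0],1],
  ],
)

```text
clock: 1.1
tcp_pos: [0.4502, -0.152, 0.2311]
eef_rot: [[0.441, 0.898, -0.0], [0.898, -0.441, -0.0], [-0.0, 0.0, -1.0]]
force: [1.0, -0.7, 0.1]
finger_gap: 0.0856
```

carry_out(
  plan=[
    [[42,46,0],[0,0,0],1],
    [[30,35,0],[0,0,0],1],
    [[20,26,0],[0,0,0],1],
    [[0,0,0],[0,0,0],1],
  ],
)

```text
clock: 1.6
tcp_pos: [0.5417, -0.0452, 0.2303]
eef_rot: [[0.439, 0.899, -0.002], [0.899, -0.439, 0.0], [-0.0, -0.002, -1.0]]
force: [0.1, -0.5, 0.2]
finger_gap: 0.0852
```

```bash
python3 - <<'E'
from h import *
s=get_state(); c=camera_info('wrist'); im=read_camera('wrist'); cv2.imwrite('pics/w1.png',im[:,:,::-1])
print(s['clock'],s['tcp_pos'],s['eef_rot'].round(3),s['qpos'].round(2)); print(c)
np.save('w1.npy',c,allow_pickle=True)
for n,P in dict(knob=(.551,-.036,.145),hub=(.578,.019,.097),yel=(.583,.119,.06),red=(.675,-.075,.06)).items(): print(n,proj(c,P))
E
```

```text
1.6 [ 0.54166894 -0.04519975  0.23031782] [[ 0.439  0.899 -0.002]
 [ 0.899 -0.439  0.   ]
 [-0.    -0.002 -1.   ]] [-0.15  0.11  1.35  0.    1.69  0.3 ]
{'camera_matrix': array([[299.63875365,   0.        , 274.98965369],
       [  0.        , 299.63875365, 209.47614195],
       [  0.        ,   0.        ,   1.        ]]), 'eye': array([0.57346406, 0.02098408, 0.37183826]), 'orientation': array([[ 0.89804133,  0.42114456,  0.12711814],
       [-0.43990806,  0.86079781,  0.25594536],
       [-0.00163302, -0.2857698 ,  0.9582969 ]])}
knob [281.70742282 201.42286533]
hub [281.12915376 119.86843099]
yel [237.55872843  14.32143284]
red [404.22494773 161.9455708 ]
```

View pics/w1.png

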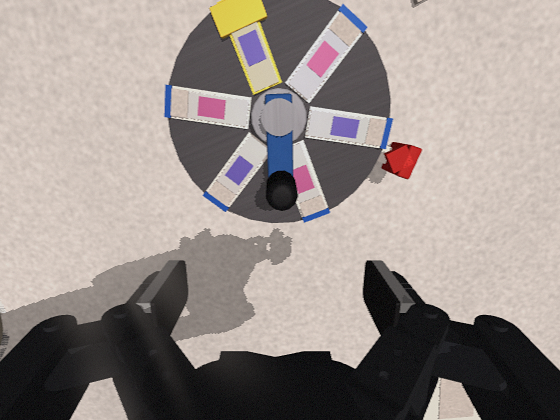

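The wrist view shows the deck centred near (280,107), the hub cap at (279,115), the knob top near (282,194), the yellow end at (239,17) and the pointer at (402,160).

```bash
python3 - <<'E'
from h import *
im=cv2.imread('pics/w1.png')[:,:,::-1].copy(); c=np.load('w1.npy',allow_pickle=True).item()
m=masks(im); R=np.zeros(im.shape[:2],bool); R[150:225,250:315]=1
h=cv2.cvtColor(im,cv2.COLOR_RGB2HSV); k=(h[:,:,2]<45)&R
v,u=np.nonzero(k); print('knob bbox',u.min(),u.max(),v.min(),v.max(),len(u))
cnt=max(cv2.findContours(k.astype(np.uint8),0,2)[0],key=cv2.contourArea); print(cv2.minEnclosingCircle(cnt),cv2.boundingRect(cnt))
r=np.zeros_like(R); r[130:190,375:440]=1; uv,n=cen(m['red']&r); print('red',uv,n,back(c,uv,.05))
r=np.zeros_like(R); r[0:60,190:280]=1; uv,n=cen(m['yel']&r); print('yel',uv,n,back(c,uv,.06))
hub=back(c,(279.5,115.5),.097); print('hub',hub)
# deck circle edges at z=.06: left/right/bottom pixel samples
pts=np.array([back(c,p,.06)[:2] for p in [(168.5,107),(391,107),(279,222),(190,172),(383,150),(372,60)]])
A=np.c_[2*pts,np.ones(len(pts))]; x=np.linalg.lstsq(A,(pts**2).sum(1),rcond=None)[0]; print('deck',x[:2],np.sqrt(x[2]+x[0]**2+x[1]**2))
for v0 in (190,194,198): 
    p=back(c,(281.5,v0),.145); print(v0,p,np.linalg.norm(p[:2]-hub[:2]))
    print([proj(c,p+[.0135*np.cos(t),.0135*np.sin(t),0]).round(1) for t in np.deg2rad([-116,64,-26,154])])
E
```

```text
knob bbox 266 296 171 210 966
((281.0, 190.34616088867188), 19.755451202392578) (266, 171, 31, 40)
red [401.30401737 159.20086862] 921 [ 0.67642023 -0.07393121  0.05      ]
yel [237.91132686  16.99482201] 1545 [0.5822836  0.11697958 0.06      ]
hub [0.57831171 0.02292644 0.097     ]
deck [0.57655313 0.01830337] 0.10786647292096069
190 [ 0.5548341  -0.02767413  0.145     ] 0.05578186355630365
[array([281.4, 206.7]), array([281.6, 172.7]), array([298.9, 190. ]), array([264.1, 190. ])]
194 [ 0.5534505  -0.03054359  0.145     ] 0.058967147871924114
[array([281.4, 210.6]), array([281.6, 176.8]), array([298.9, 194. ]), array([264.1, 194. ])]
198 [ 0.55205602 -0.03343565  0.145     ] 0.06217753985543083
[array([281.4, 214.5]), array([281.6, 181. ]), array([298.8, 198. ]), array([264.2, 198. ])]
```

carry_out(
  plan=[
    [[6,6,-30],[0,0,0],1],
    [[6,5,-40],[0,0,0],1],
    [[0,0,-40],[0,0,0],1],
    [[0,0,-12],[0,0,0],1],
    [[0,0,0],[0,0,0],0.0],
    [[0,0,0],[0,0,0],-0.1],
    [[0,0,0],[0,0,0],-0.2],
    [[0,0,0],[0,0,0],-0.3],
  ],
)

```text
clock: 2.65
tcp_pos: [0.5536, -0.0359, 0.1102]
eef_rot: [[0.441, 0.897, 0.001], [0.897, -0.441, -0.0], [0.0, 0.001, -1.0]]
force: [-0.4, -0.3, 0.4]
finger_gap: 0.0301
```

```bash
python3 - <<'E'
from h import *
s=get_state(); c=camera_info('wrist'); im=read_camera('wrist'); cv2.imwrite('pics/w2.png',im[:,:,::-1])
print(s['clock'],s['tcp_pos'],s['finger_gap'],s['force'])
E
```

```text
2.65 [ 0.55360638 -0.03590471  0.11022319] 0.030089808449375977 [-0.36272395 -0.30382774  0.41773659]
```

View pics/w2.png

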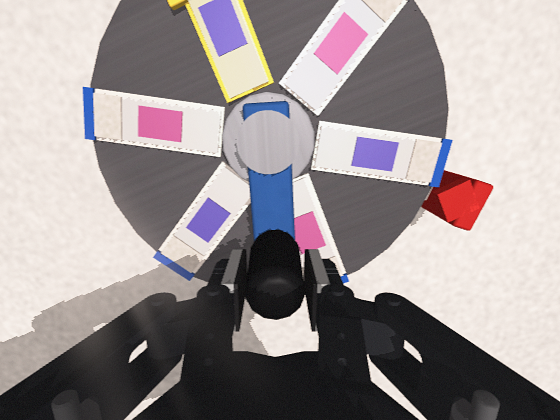

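The knob sits between the pads with a 30 mm gap. The hub cap is at (268,140) and nothing else is near the fingers. Closing on the knob.

carry_out(
  plan=[
    [[0,0,0],[0,0,0],-0.5],
    [[0,0,0],[0,0,0],-0.6],
  ],
)

```text
clock: 2.95
tcp_pos: [0.5536, -0.0359, 0.1101]
eef_rot: [[0.442, 0.897, 0.001], [0.897, -0.442, -0.0], [0.0, 0.001, -1.0]]
force: [0.3, -0.4, 4.0]
finger_gap: 0.0254
```

```bash
python3 - <<'E'
from h import *
s=get_state(); print(s['clock'],s['tcp_pos'],s['finger_gap'],s['force'],s['moment'])
c=camera_info('wrist'); im=cv2.imread('pics/w2.png')[:,:,::-1].copy()
print('tcp axis at .145:',proj(c,[.5536,-.0359,.145]))
ims=read_camera('scene'); cv2.imwrite('pics/s2.png',ims[:,:,::-1])
imt=read_camera('top'); cv2.imwrite('pics/t2.png',imt[:,:,::-1])
for n,i in (('scene',ims),('top',imt)):
    m=masks(i); cc=camera_info(n); r=np.zeros(i.shape[:2],bool); u,v=proj(cc,[.577,.0195,.06]).astype(int); r[v-45:v+45,u-50:u+50]=1
    print(n,(u,v))
    for k in('yel','red'):
        uv,q=cen(m[k]&r); print(k,uv,q,back(cc,uv,.06))
E
```

```text
2.95 [ 0.55363356 -0.03594884  0.11010483] 0.025384956421121197 [ 0.30595546 -0.42508033  3.99532166] [-0.06314949  0.02350654 -0.02450113]
tcp axis at .145: [276.92058947 306.40248136]
scene (np.int64(280), np.int64(216))
yel [296.53 199.52] 100 [0.58199753 0.11421111 0.06      ]
red [295.26136364 252.57386364] 176 [ 0.68345134 -0.09258566  0.06      ]
top (np.int64(268), np.int64(198))
yel [238.7311828  196.19354839] 93 [0.58432168 0.12049862 0.06      ]
red [295.85365854 171.29268293] 41 [ 0.67465429 -0.07330907  0.06      ]
```

```bash
python3 - <<'E'
from h import *
c=camera_info('wrist'); im=cv2.imread('pics/w2.png')
o=cv2.resize(im[80:340,190:350],None,fx=2.3,fy=2.3,interpolation=cv2.INTER_CUBIC)
o=np.clip(o*2.5,0,255).astype(np.uint8) 
C=np.array([.577,.0195])
for f,col in ((lambda p:p,(0,255,0)),):
    for z,cc,r in ((.097,C,.017),(.145,[.5536,-.0359],.0135),(.145,C+.06*np.array([np.cos(np.deg2rad(-115)),np.sin(np.deg2rad(-115))]),.0135)):
        P=[(proj(c,[cc[0]+r*np.cos(t),cc[1]+r*np.sin(t),z])-[190,80])*2.3 for t in np.linspace(0,6.283,40)]
        cv2.polylines(o,[np.array(P).astype(np.int32)],True,col if z<.1 else (0,0,255),1)
cv2.imwrite('pics/c2.png',o)
E
```

```text
(no output)
```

View pics/c2.png

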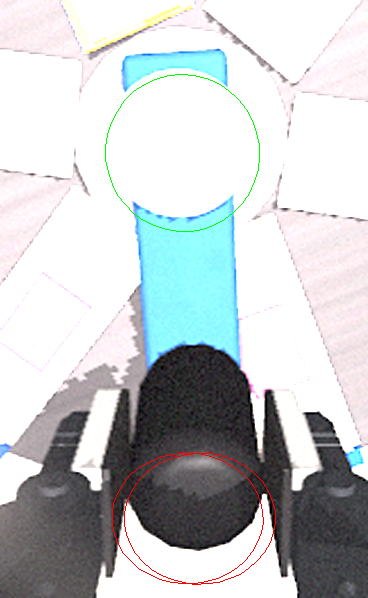

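```bash
python3 - <<'E'
from h import *
c=camera_info('wrist')
pix=lambda x,y:(190+x/2.3,80+y/2.3)
a=back(c,pix(182,70),.097);b=back(c,pix(182,217),.097); print('cap',(a+b)/2,np.linalg.norm(a-b)/2)
hub=((a+b)/2)[:2]
k=back(c,pix(197,345),.095); d=(hub-k[:2])/np.linalg.norm(hub-k[:2]); 
for r in(.013,.0135,.014): p=k[:2]-d*r; print('knob from base back edge',r,p,np.linalg.norm(p-hub))
f=back(c,pix(197,549),.145); print('top front edge',f,np.linalg.norm(f[:2]-hub))
for z in (.145,.14,.135,.13):
  l=back(c,pix(132,490),z);r=back(c,pix(265,490),z); print(z,np.linalg.norm(l-r),((l+r)/2)[:2])
E
```

```text
cap [0.57780913 0.0214553  0.097     ] 0.015794868508076987
knob from base back edge 0.013 [ 0.5549018  -0.03453932] 0.060499115457932996
knob from base back edge 0.0135 [ 0.55471248 -0.03500209] 0.060999115457933
knob from base back edge 0.014 [ 0.55452316 -0.03546486] 0.06149911545793299
top front edge [ 0.55052736 -0.04096528  0.145     ] 0.0681221213990032
0.145 0.023416163183324287 [ 0.55613911 -0.03018056]
0.14 0.024513940518513865 [ 0.55477727 -0.0330125 ]
0.135 0.025611717853703458 [ 0.55341542 -0.03584444]
0.13 0.026709495188893147 [ 0.55205358 -0.03867638]
```

```bash
cat > rows.py <<'E'
import numpy as np,sys
# centre-relative start = commanded offset; usage: rows.py theta0 "list" [x0 y0 start rel override]
def rows(th,ds,cur=None,r=60.2):
    cur=np.array(cur) if cur is not None else 60*np.array([np.cos(np.deg2rad(th)),np.sin(np.deg2rad(th))])
    out=[]
    for d in ds:
        th+=d; t=r*np.array([np.cos(np.deg2rad(th)),np.sin(np.deg2rad(th))]); s=(t-cur).round(1); cur=cur+s; out.append(s)
    return out,th,cur
def show(out,th,cur,n=8):
    for i in range(0,len(out),n): print('['+', '.join(f'[[{a:g}, {b:g}, 0], [0, 0, 0], -0.6]' for a,b in out[i:i+n])+']')
    print('end',th,cur.tolist())
if __name__=='__main__': show(*rows(float(sys.argv[1]),eval(sys.argv[2]),eval(sys.argv[3]) if len(sys.argv)>3 else None))
E
python3 rows.py -112.3 "[2,4,6,8]"; python3 -c "
from cell import *;s=get_state();print(s['clock'],s['tcp_pos'],s['force'])"
```

```text
[[[1.9, -0.9, 0], [0, 0, 0], -0.6], [[4, -1.4, 0], [0, 0, 0], -0.6], [[6.1, -1.4, 0], [0, 0, 0], -0.6], [[8.4, -0.9, 0], [0, 0, 0], -0.6]]
end -92.3 [-2.3673695717403014, -60.112583103146925]
3.05 [ 0.55363519 -0.03597001  0.11008137] [-1.17403751 -1.88529459  4.5415799 ]
```

carry_out(
  plan=[
    [[1.9,-0.9,0],[0,0,0],-0.6],
    [[4,-1.4,0],[0,0,0],-0.6],
    [[6.1,-1.4,0],[0,0,0],-0.6],
    [[8.4,-0.9,0],[0,0,0],-0.6],
  ],
)

```text
clock: 3.55
tcp_pos: [0.5742, -0.0405, 0.1101]
eef_rot: [[0.442, 0.897, 0.001], [0.897, -0.442, -0.0], [0.001, 0.001, -1.0]]
force: [-0.6, 0.8, 5.3]
finger_gap: 0.0252
```

```bash
python3 -c "
from rows import *
D=[8,8,8,8]+[8]*4
show(*rows(-92.3,[8]*8,[-2.367,-60.113]))
show(*rows(-92.3,[10,12,14,16,18,19.5,19.5,19.5]+[19.5]*0,[-2.367,-60.113]))"
```

```text
[[[8.3, 0.2, 0], [0, 0, 0], -0.6], [[8.3, 1.4, 0], [0, 0, 0], -0.6], [[8, 2.6, 0], [0, 0, 0], -0.6], [[7.6, 3.6, 0], [0, 0, 0], -0.6], [[7, 4.7, 0], [0, 0, 0], -0.6], [[6.3, 5.6, 0], [0, 0, 0], -0.6], [[5.4, 6.4, 0], [0, 0, 0], -0.6], [[4.5, 7.1, 0], [0, 0, 0], -0.6]]
end -28.299999999999997 [53.032999999999994, -28.51299999999999]
[[[10.4, 0.5, 0], [0, 0, 0], -0.6], [[12.3, 2.9, 0], [0, 0, 0], -0.6], [[13.1, 6.6, 0], [0, 0, 0], -0.6], [[12.5, 11.2, 0], [0, 0, 0], -0.6], [[9.8, 16.1, 0], [0, 0, 0], -0.6], [[4.4, 19.9, 0], [0, 0, 0], -0.6], [[-2.5, 20.2, 0], [0, 0, 0], -0.6], [[-9.1, 18.3, 0], [0, 0, 0], -0.6]]
end 36.2 [48.533, 35.587]
```

carry_out(
  plan=[
    [[10.4,0.5,0],[0,0,0],-0.6],
    [[12.3,2.9,0],[0,0,0],-0.6],
    [[13.1,6.6,0],[0,0,0],-0.6],
    [[12.5,11.2,0],[0,0,0],-0.6],
  ],
)

```text
clock: 4.05
tcp_pos: [0.6226, -0.0192, 0.1101]
eef_rot: [[0.442, 0.897, 0.001], [0.897, -0.442, -0.0], [0.0, 0.001, -1.0]]
force: [-3.2, 3.4, 7.3]
finger_gap: 0.025
```

```bash
python3 -c "
from rows import *
o=rows(36.2,[19.5]*24,[48.533,35.587]); show(*o)
from cell import *;s=get_state();print(s['tcp_pos']-[.5764,.0196,0],s['force'],s['moment'])"
```

```text
[[[-14.6, 14.1, 0], [0, 0, 0], -0.6], [[-18.6, 8.5, 0], [0, 0, 0], -0.6], [[-20.3, 1.8, 0], [0, 0, 0], -0.6], [[-19.7, -5.1, 0], [0, 0, 0], -0.6], [[-16.9, -11.4, 0], [0, 0, 0], -0.6], [[-12.2, -16.3, 0], [0, 0, 0], -0.6], [[-5.9, -19.5, 0], [0, 0, 0], -0.6], [[0.8, -20.4, 0], [0, 0, 0], -0.6]]
[[[7.6, -18.9, 0], [0, 0, 0], -0.6], [[13.5, -15.3, 0], [0, 0, 0], -0.6], [[17.9, -9.9, 0], [0, 0, 0], -0.6], [[20.1, -3.4, 0], [0, 0, 0], -0.6], [[20.1, 3.5, 0], [0, 0, 0], -0.6], [[17.7, 10.1, 0], [0, 0, 0], -0.6], [[13.4, 15.3, 0], [0, 0, 0], -0.6], [[7.5, 19, 0], [0, 0, 0], -0.6]]
[[[0.7, 20.4, 0], [0, 0, 0], -0.6], [[-6.1, 19.4, 0], [0, 0, 0], -0.6], [[-12.2, 16.3, 0], [0, 0, 0], -0.6], [[-17, 11.3, 0], [0, 0, 0], -0.6], [[-19.8, 4.9, 0], [0, 0, 0], -0.6], [[-20.3, -1.9, 0], [0, 0, 0], -0.6], [[-18.5, -8.6, 0], [0, 0, 0], -0.6], [[-14.6, -14.3, 0], [0, 0, 0], -0.6]]
end 504.2 [-48.867000000000004, 35.187]
[ 0.04623172 -0.03883931  0.11006829] [-3.17021159  3.37864992  7.30515929] [0.44204647 0.66972302 0.05446864]
```

carry_out(
  plan=[
    [[9.8,16.1,0],[0,0,0],-0.6],
    [[4.4,19.9,0],[0,0,0],-0.6],
    [[-2.5,20.2,0],[0,0,0],-0.6],
    [[-9.1,18.3,0],[0,0,0],-0.6],
  ],
)

```text
clock: 4.55
tcp_pos: [0.6246, 0.056, 0.11]
eef_rot: [[0.441, 0.897, 0.001], [0.897, -0.441, -0.0], [-0.0, 0.001, -1.0]]
force: [-6.5, -5.0, 8.9]
finger_gap: 0.025
```

carry_out(
  plan=[
    [[-14.6,14.1,0],[0,0,0],-0.6],
    [[-18.6,8.5,0],[0,0,0],-0.6],
    [[-20.3,1.8,0],[0,0,0],-0.6],
    [[-19.7,-5.1,0],[0,0,0],-0.6],
    [[-16.9,-11.4,0],[0,0,0],-0.6],
    [[-12.2,-16.3,0],[0,0,0],-0.6],
    [[-5.9,-19.5,0],[0,0,0],-0.6],
    [[0.8,-20.4,0],[0,0,0],-0.6],
  ],
)

```text
clock: 5.55
tcp_pos: [0.5176, 0.0068, 0.1101]
eef_rot: [[0.441, 0.897, 0.003], [0.897, -0.441, 0.0], [0.001, 0.002, -1.0]]
force: [10.1, 0.3, -0.7]
finger_gap: 0.0251
```

carry_out(
  plan=[
    [[7.6,-18.9,0],[0,0,0],-0.6],
    [[13.5,-15.3,0],[0,0,0],-0.6],
    [[17.9,-9.9,0],[0,0,0],-0.6],
    [[20.1,-3.4,0],[0,0,0],-0.6],
    [[20.1,3.5,0],[0,0,0],-0.6],
    [[17.7,10.1,0],[0,0,0],-0.6],
    [[13.4,15.3,0],[0,0,0],-0.6],
    [[7.5,19,0],[0,0,0],-0.6],
  ],
)

```text
clock: 6.55
tcp_pos: [0.6357, 0.0078, 0.11]
eef_rot: [[0.442, 0.897, 0.0], [0.897, -0.442, 0.0], [0.0, 0.0, -1.0]]
force: [-7.3, 1.5, 10.6]
finger_gap: 0.0254
```

```bash
cat > look.py <<'E'
from h import *
import sys
def ang(tag,cams=('scene','top')):
    P=np.array([.6764,-.0739]); C=np.array([.577,.0195])
    for n in cams:
        t=get_state()['clock']; i=read_camera(n); cv2.imwrite(f'pics/{n}_{tag}.png',i[:,:,::-1])
        m=masks(i); c=camera_info(n); r=np.zeros(i.shape[:2],bool); u,v=proj(c,[.577,.0195,.06]).astype(int); r[v-36:v+36,u-42:u+42]=1
        mm=(m['yel']&r).astype(np.uint8); k,lab,st,ce=cv2.connectedComponentsWithStats(mm)
        if k<2: print(n,'no yellow'); continue
        j=1+st[1:,4].argmax(); p=back(c,ce[j],.06)[:2]-C; a=np.rad2deg(np.arctan2(p[1],p[0])); ap=np.rad2deg(np.arctan2(*(P-C)[::-1]))
        print(n,'t',round(t,3),'area',st[j,4],'r',np.hypot(*p).round(4),'world',a.round(1),'carousel',(a-ap+180)%360-180)
if __name__=='__main__':
    ang(sys.argv[1],sys.argv[2:] or ('scene','top')); s=get_state(); print(s['clock'],s['tcp_pos'],s['force'])
E
python3 look.py a scene
```

```text
scene t 6.55 area 144 r 0.0961 world -40.1 carousel 3.084021839656259
6.6 [0.63596824 0.01040877 0.11008891] [0.99483415 2.30923333 5.09102946]
```

carry_out(
  plan=[
    [[0.7,20.4,0],[0,0,0],-0.6],
    [[-6.1,19.4,0],[0,0,0],-0.6],
    [[-12.2,16.3,0],[0,0,0],-0.6],
    [[-17,11.3,0],[0,0,0],-0.6],
    [[-19.8,4.9,0],[0,0,0],-0.6],
    [[-20.3,-1.9,0],[0,0,0],-0.6],
    [[-18.5,-8.6,0],[0,0,0],-0.6],
    [[-14.6,-14.3,0],[0,0,0],-0.6],
  ],
)

```text
clock: 7.6
tcp_pos: [0.5275, 0.0545, 0.1101]
eef_rot: [[0.441, 0.897, 0.002], [0.897, -0.441, -0.001], [0.0, 0.003, -1.0]]
force: [7.8, -5.5, 2.6]
finger_gap: 0.0251
```

```bash
python3 look.py b scene top; cat > sim.py <<'E'
import numpy as np
# sched: list of (dtheta_deg, dur)
def sim(sched,I,w=0.,c=.004,b=.0015,k=.012,th=0.,dt=.0025):
    out=[];t=0
    for d,T in sched:
        wc=np.deg2rad(d)/T
        for _ in range(round(T/dt)):
            tq=k*(wc-w)-b*w
            if w<=1e-6 and abs(tq)<=c: w=0
            else: w=w+dt*(tq-c*(np.sign(w) if abs(w)>1e-6 else np.sign(tq)))/I
            th+=w*dt; t+=dt
        out.append((t,np.rad2deg(th),w*60/2/np.pi))
    return out
S0=[(d,.125) for d in [2,4,6,8,10,12,14,16,18,19.5,19.5,19.5]+[19.5]*16]
if __name__=='__main__':
    for s in(.75,.9,1,1.1,1.2,1.35):
        a=sim(S0,.0127*s); o=sim(S0+[(0,.05)]+[(19.5,.125)]*8,.0127*s); print(s,'at6.55',np.round(a[-1][1:],1),(130+a[-1][1]),'at7.6',np.round(o[-1][1:],1),130+o[-1][1])
E
python3 sim.py; python3 -c "
from rows import *
o=rows(504.2,[19.5]*72,[-48.867,35.187]); show(*o)" > hold.txt; head -c 1500 hold.txt
```

```text
scene t 7.6 area 103 r 0.0936 world 79.3 carousel 122.5558135978585
top no yellow
7.7 [0.52708929 0.05356879 0.11007079] [ 1.98198431 -0.21176864  5.00044928]
0.75 at6.55 [266.3  19.9] 396.28586108822384 at7.6 [387.5  19.8] 517.5173504723678
0.9 at6.55 [251.2  19.6] 381.18115621755953 at7.6 [371.5  19.7] 501.4876971386039
1 at6.55 [241.7  19.3] 371.71575690878785 at7.6 [361.1  19.5] 491.0938748363911
1.1 at6.55 [232.7  19. ] 362.7488368369073 at7.6 [351.   19.4] 480.98456162313954
1.2 at6.55 [224.3  18.6] 354.2757210070914 at7.6 [341.2  19.2] 471.1906271545084
1.35 at6.55 [212.5  18.1] 342.45818215318116 at7.6 [327.1  18.9] 457.13314213495465
[[[-8.9, -18.3, 0], [0, 0, 0], -0.6], [[-2.3, -20.2, 0], [0, 0, 0], -0.6], [[4.5, -19.9, 0], [0, 0, 0], -0.6], [[11, -17.2, 0], [0, 0, 0], -0.6], [[16, -12.6, 0], [0, 0, 0], -0.6], [[19.4, -6.5, 0], [0, 0, 0], -0.6], [[20.3, 0.4, 0], [0, 0, 0], -0.6], [[19.1, 7.1, 0], [0, 0, 0], -0.6]]
[[[15.7, 13.1, 0], [0, 0, 0], -0.6], [[10.3, 17.5, 0], [0, 0, 0], -0.6], [[4, 20, 0], [0, 0, 0], -0.6], [[-3, 20.2, 0], [0, 0, 0], -0.6], [[-9.6, 18, 0], [0, 0, 0
[... 351 characters left out ...]
, 0], [0, 0, 0], -0.6], [[18.1, -9.4, 0], [0, 0, 0], -0.6]]
[[[20.2, -2.9, 0], [0, 0, 0], -0.6], [[19.9, 4.1, 0], [0, 0, 0], -0.6], [[17.5, 10.5, 0], [0, 0, 0], -0.6], [[13, 15.7, 0], [0, 0, 0], -0.6], [[7, 19.1, 0], [0, 0, 0], -0.6], [[0.2, 20.4, 0], [0, 0, 0], -0.6], [[-6.6, 19.3, 0], [0, 0, 0], -0.6], [[-12.7, 16, 0], [0, 0, 0], -0.6]]
[[[-17.3, 10.8, 0], [0, 0, 0], -0.6], [[-19.9, 4.4, 0], [0, 0, 0], -0.6], [[-20.2, -2.4, 0], [0, 0, 0], -0.6], [[-18.3, -9.1, 0], [0, 0, 0], -0.6], [[-14.2, -14.7, 0], [0, 0, 0], -0.6], [[-8.4, -18.5, 0], [0, 0, 0], -0.6], [[-1.8, -20.3, 0], [0, 0, 0], -0.6], [[5.1, -19.8, 0], [0, 0, 0], -0.6]]
[[[11.3, -16.9, 0], [0, 0, 0], -0.6], [[16.4, -12.1, 0], [0, 0,
```

carry_out(
  plan=[
    [[-8.9,-18.3,0],[0,0,0],-0.6],
    [[-2.3,-20.2,0],[0,0,0],-0.6],
    [[4.5,-19.9,0],[0,0,0],-0.6],
    [[11,-17.2,0],[0,0,0],-0.6],
    [[16,-12.6,0],[0,0,0],-0.6],
    [[19.4,-6.5,0],[0,0,0],-0.6],
    [[20.3,0.4,0],[0,0,0],-0.6],
    [[19.1,7.1,0],[0,0,0],-0.6],
  ],
)

```text
clock: 8.7
tcp_pos: [0.6073, -0.0324, 0.11]
eef_rot: [[0.442, 0.897, 0.0], [0.897, -0.442, 0.001], [0.001, 0.0, -1.0]]
force: [-3.4, 6.3, 10.1]
finger_gap: 0.0251
```

carry_out(
  plan=[
    [[15.7,13.1,0],[0,0,0],-0.6],
    [[10.3,17.5,0],[0,0,0],-0.6],
    [[4,20,0],[0,0,0],-0.6],
    [[-3,20.2,0],[0,0,0],-0.6],
    [[-9.6,18,0],[0,0,0],-0.6],
    [[-15,13.8,0],[0,0,0],-0.6],
    [[-18.8,8,0],[0,0,0],-0.6],
    [[-20.3,1.3,0],[0,0,0],-0.6],
  ],
)

```text
clock: 9.7
tcp_pos: [0.5696, 0.0794, 0.11]
eef_rot: [[0.441, 0.897, 0.001], [0.897, -0.441, -0.001], [-0.0, 0.002, -1.0]]
force: [1.1, -7.9, 7.7]
finger_gap: 0.025
```

```bash
python3 look.py c scene; tail -n +6 hold.txt
```

```text
scene t 9.7 area 147 r 0.094 world -42.9 carousel 0.3181637509467805
9.75 [0.56807695 0.07899312 0.11006378] [ 0.99726347 -2.41334878  7.37197836]
[[[11.3, -16.9, 0], [0, 0, 0], -0.6], [[16.4, -12.1, 0], [0, 0, 0], -0.6], [[19.5, -6, 0], [0, 0, 0], -0.6], [[20.4, 0.9, 0], [0, 0, 0], -0.6], [[18.9, 7.6, 0], [0, 0, 0], -0.6], [[15.3, 13.5, 0], [0, 0, 0], -0.6], [[9.9, 17.8, 0], [0, 0, 0], -0.6], [[3.4, 20.1, 0], [0, 0, 0], -0.6]]
[[[-3.6, 20.1, 0], [0, 0, 0], -0.6], [[-10, 17.8, 0], [0, 0, 0], -0.6], [[-15.4, 13.4, 0], [0, 0, 0], -0.6], [[-18.9, 7.4, 0], [0, 0, 0], -0.6], [[-20.4, 0.8, 0], [0, 0, 0], -0.6], [[-19.5, -6.1, 0], [0, 0, 0], -0.6], [[-16.2, -12.3, 0], [0, 0, 0], -0.6], [[-11.3, -17, 0], [0, 0, 0], -0.6]]
[[[-5, -19.8, 0], [0, 0, 0], -0.6], [[2, -20.3, 0], [0, 0, 0], -0.6], [[8.6, -18.5, 0], [0, 0, 0], -0.6], [[14.3, -14.5, 0], [0, 0, 0], -0.6], [[18.3, -9, 0], [0, 0, 0], -0.6], [[20.2, -2.3, 0], [0, 0, 0], -0.6], [[19.9, 4.6, 0], [0, 0, 0], -0.6], [[17.2, 10.9, 0], [0, 0, 0], -0.6]]
[[[12.6, 16.1, 0], [0, 0, 0], -0.6], [[6.5, 19.3, 0], [0, 0, 0], -0.6], [[-0.4, 20.4, 0], [0, 0, 0], -0.6], [[-7.1, 19.1, 0], [0, 0, 0], -0.6], [[-13.1, 15.6, 0], [0, 0, 0], -0.6], [[-17.6, 10.4, 0], [0, 0, 0], -0.6], [[-20, 3.9, 0], [0, 0, 0], -0.6], [[-20.1, -3, 0], [0, 0, 0], -0.6]]
end 1908.2 [-18.766999999999996, 57.18699999999999]
```

carry_out(
  plan=[
    [[-19.6,-5.6,0],[0,0,0],-0.6],
    [[-16.6,-11.9,0],[0,0,0],-0.6],
    [[-11.8,-16.7,0],[0,0,0],-0.6],
    [[-5.4,-19.6,0],[0,0,0],-0.6],
    [[1.4,-20.3,0],[0,0,0],-0.6],
    [[8.1,-18.8,0],[0,0,0],-0.6],
    [[13.9,-14.9,0],[0,0,0],-0.6],
    [[18.1,-9.4,0],[0,0,0],-0.6],
  ],
)

```text
clock: 10.75
tcp_pos: [0.5587, -0.0382, 0.11]
eef_rot: [[0.442, 0.897, 0.001], [0.897, -0.442, 0.001], [0.001, 0.001, -1.0]]
force: [2.3, 7.8, 8.1]
finger_gap: 0.0252
```

carry_out(
  plan=[
    [[20.2,-2.9,0],[0,0,0],-0.6],
    [[19.9,4.1,0],[0,0,0],-0.6],
    [[17.5,10.5,0],[0,0,0],-0.6],
    [[13,15.7,0],[0,0,0],-0.6],
    [[7,19.1,0],[0,0,0],-0.6],
    [[0.2,20.4,0],[0,0,0],-0.6],
    [[-6.6,19.3,0],[0,0,0],-0.6],
    [[-12.7,16,0],[0,0,0],-0.6],
  ],
)

```text
clock: 11.75
tcp_pos: [0.6164, 0.0648, 0.11]
eef_rot: [[0.441, 0.897, 0.0], [0.897, -0.441, -0.001], [-0.0, 0.001, -1.0]]
force: [-4.9, -5.8, 10.5]
finger_gap: 0.0247
```

carry_out(
  plan=[
    [[-17.3,10.8,0],[0,0,0],-0.6],
    [[-19.9,4.4,0],[0,0,0],-0.6],
    [[-20.2,-2.4,0],[0,0,0],-0.6],
    [[-18.3,-9.1,0],[0,0,0],-0.6],
    [[-14.2,-14.7,0],[0,0,0],-0.6],
    [[-8.4,-18.5,0],[0,0,0],-0.6],
    [[-1.8,-20.3,0],[0,0,0],-0.6],
    [[5.1,-19.8,0],[0,0,0],-0.6],
  ],
)

```text
clock: 12.75
tcp_pos: [0.5218, -0.0057, 0.1101]
eef_rot: [[0.441, 0.897, 0.002], [0.897, -0.441, 0.0], [0.001, 0.001, -1.0]]
force: [8.4, 3.6, 3.5]
finger_gap: 0.0251
```

```bash
python3 look.py d scene; python3 -c "
from sim import *
R=[(19.5,.125)]
for s in (1.0,1.1,1.2):
  o=sim(S0+[(0,.05)]+R*8+[(0,.1)]+R*16+[(0,.05)]+R*24,.0127*s); 
  print(s,[ (round(o[i][0],2),round(130+o[i][1],1),round(o[i][2],2)) for i in (27,36,37,53,54,78)])"
```

```text
scene t 12.75 area 157 r 0.0915 world -41.9 carousel 1.3056682493834444
12.8 [ 0.52289283 -0.00749145  0.11003723] [ 2.57464363 -1.08073128  5.55890768]
1.0 [(3.5, np.float64(371.7), np.float64(19.28)), (4.55, np.float64(491.1), np.float64(19.54)), (4.65, np.float64(502.1), np.float64(17.28)), (6.65, np.float64(730.6), np.float64(19.92)), (6.7, np.float64(736.4), np.float64(18.75)), (9.7, np.float64(1093.2), np.float64(20.22))]
1.1 [(3.5, np.float64(362.7), np.float64(18.97)), (4.55, np.float64(481.0), np.float64(19.39)), (4.65, np.float64(492.0), np.float64(17.34)), (6.65, np.float64(719.8), np.float64(19.86)), (6.7, np.float64(725.6), np.float64(18.79)), (9.7, np.float64(1081.9), np.float64(20.2))]
1.2 [(3.5, np.float64(354.3), np.float64(18.64)), (4.55, np.float64(471.2), np.float64(19.22)), (4.65, np.float64(482.1), np.float64(17.35)), (6.65, np.float64(709.1), np.float64(19.78)), (6.7, np.float64(714.9), np.float64(18.8)), (9.7, np.float64(1070.6), np.float64(20.18))]
```

```bash
cat > plan.py <<'E'
from sim import *
R=[(19.5,.125)]
H=S0+[(0,.05)]+R*8+[(0,.1)]+R*16+[(0,.05)]+R*24+[(0,.05)]
D=[(d,.125) for d in [16,13,10,8,6,5,4.3]+[4.3]*21]
if __name__=='__main__':
  for n in range(26,36):
    o=sim(H+R*(32+n)+D,.0127*1.1)
    e=[((130+x[1]+180)%360-180,x[2]) for x in o[-28:]]
    print(n,[(i,round(a),round(w,1)) for i,(a,w) in enumerate(e) if i in(8,12,16,20,24,27)])
E
python3 plan.py; python3 -c "
from rows import *
show(*rows(1908.2,[19.5]*36,[-18.767,57.187]))"
```

```text
26 [(8, -91, np.float64(10.3)), (12, -66, np.float64(7.2)), (16, -47, np.float64(5.3)), (20, -33, np.float64(4.1)), (24, -22, np.float64(3.4)), (27, -14, np.float64(3.1))]
27 [(8, -76, np.float64(10.3)), (12, -50, np.float64(7.2)), (16, -32, np.float64(5.3)), (20, -18, np.float64(4.1)), (24, -6, np.float64(3.4)), (27, 1, np.float64(3.1))]
28 [(8, -61, np.float64(10.3)), (12, -35, np.float64(7.2)), (16, -17, np.float64(5.3)), (20, -3, np.float64(4.1)), (24, 9, np.float64(3.4)), (27, 16, np.float64(3.1))]
29 [(8, -46, np.float64(10.3)), (12, -20, np.float64(7.2)), (16, -1, np.float64(5.3)), (20, 13, np.float64(4.1)), (24, 24, np.float64(3.4)), (27, 31, np.float64(3.1))]
30 [(8, -31, np.float64(10.3)), (12, -5, np.float64(7.2)), (16, 14, np.float64(5.3)), (20, 28, np.float64(4.1)), (24, 39, np.float64(3.4)), (27, 46, np.float64(3.1))]
31 [(8, -15, np.float64(10.3)), (12, 11, np.float64(7.2)), (16, 29, np.float64(5.3)), (20, 43, np.float64(4.1)), (24, 54, np.float64(3.4)), (27, 62, np.float64(3.1))]
32 [(8, 0, np.float64(10.3)), (12, 26, np.float64(7.2)), (16, 44, np.float64(5.3)), (20, 
[... 1223 characters left out ...]
-19.2, -6.6, 0], [0, 0, 0], -0.6], [[-16, -12.7, 0], [0, 0, 0], -0.6], [[-10.8, -17.2, 0], [0, 0, 0], -0.6], [[-4.5, -19.9, 0], [0, 0, 0], -0.6], [[2.5, -20.3, 0], [0, 0, 0], -0.6], [[9.1, -18.2, 0], [0, 0, 0], -0.6]]
[[[14.6, -14.2, 0], [0, 0, 0], -0.6], [[18.6, -8.5, 0], [0, 0, 0], -0.6], [[20.3, -1.8, 0], [0, 0, 0], -0.6], [[19.7, 5.1, 0], [0, 0, 0], -0.6], [[17, 11.4, 0], [0, 0, 0], -0.6], [[12.1, 16.4, 0], [0, 0, 0], -0.6], [[6, 19.5, 0], [0, 0, 0], -0.6], [[-0.9, 20.3, 0], [0, 0, 0], -0.6]]
[[[-7.6, 18.9, 0], [0, 0, 0], -0.6], [[-13.5, 15.3, 0], [0, 0, 0], -0.6], [[-17.8, 9.9, 0], [0, 0, 0], -0.6], [[-20.1, 3.4, 0], [0, 0, 0], -0.6]]
end 2610.2 [-0.16699999999998383, 60.18699999999999]
```

carry_out(
  plan=[
    [[11.3,-16.9,0],[0,0,0],-0.6],
    [[16.4,-12.1,0],[0,0,0],-0.6],
    [[19.5,-6,0],[0,0,0],-0.6],
    [[20.4,0.9,0],[0,0,0],-0.6],
    [[18.9,7.6,0],[0,0,0],-0.6],
    [[15.3,13.5,0],[0,0,0],-0.6],
    [[9.9,17.8,0],[0,0,0],-0.6],
    [[3.4,20.1,0],[0,0,0],-0.6],
  ],
)

```text
clock: 13.8
tcp_pos: [0.6369, 0.0202, 0.11]
eef_rot: [[0.442, 0.897, -0.0], [0.897, -0.442, 0.0], [-0.0, -0.0, -1.0]]
force: [-8.8, -0.3, 11.4]
finger_gap: 0.0255
```

carry_out(
  plan=[
    [[-3.6,20.1,0],[0,0,0],-0.6],
    [[-10,17.8,0],[0,0,0],-0.6],
    [[-15.4,13.4,0],[0,0,0],-0.6],
    [[-18.9,7.4,0],[0,0,0],-0.6],
    [[-20.4,0.8,0],[0,0,0],-0.6],
    [[-19.5,-6.1,0],[0,0,0],-0.6],
    [[-16.2,-12.3,0],[0,0,0],-0.6],
    [[-11.3,-17,0],[0,0,0],-0.6],
  ],
)

```text
clock: 14.8
tcp_pos: [0.5213, 0.0435, 0.1101]
eef_rot: [[0.441, 0.898, 0.002], [0.898, -0.441, -0.0], [0.001, 0.002, -1.0]]
force: [7.8, -3.6, 4.4]
finger_gap: 0.0249
```

carry_out(
  plan=[
    [[-5,-19.8,0],[0,0,0],-0.6],
    [[2,-20.3,0],[0,0,0],-0.6],
    [[8.6,-18.5,0],[0,0,0],-0.6],
    [[14.3,-14.5,0],[0,0,0],-0.6],
    [[18.3,-9,0],[0,0,0],-0.6],
    [[20.2,-2.3,0],[0,0,0],-0.6],
    [[19.9,4.6,0],[0,0,0],-0.6],
    [[17.2,10.9,0],[0,0,0],-0.6],
  ],
)

```text
clock: 15.8
tcp_pos: [0.6175, -0.0248, 0.11]
eef_rot: [[0.442, 0.897, -0.0], [0.897, -0.442, 0.001], [0.001, -0.0, -1.0]]
force: [-5.4, 6.0, 11.8]
finger_gap: 0.0253
```

carry_out(
  plan=[
    [[12.6,16.1,0],[0,0,0],-0.6],
    [[6.5,19.3,0],[0,0,0],-0.6],
    [[-0.4,20.4,0],[0,0,0],-0.6],
    [[-7.1,19.1,0],[0,0,0],-0.6],
    [[-13.1,15.6,0],[0,0,0],-0.6],
    [[-17.6,10.4,0],[0,0,0],-0.6],
    [[-20,3.9,0],[0,0,0],-0.6],
    [[-20.1,-3,0],[0,0,0],-0.6],
  ],
)

```text
clock: 16.8
tcp_pos: [0.5575, 0.0767, 0.11]
eef_rot: [[0.441, 0.898, 0.001], [0.898, -0.441, -0.001], [-0.0, 0.002, -1.0]]
force: [3.0, -7.0, 9.3]
finger_gap: 0.0248
```

carry_out(
  plan=[
    [[-18,-9.6,0],[0,0,0],-0.6],
    [[-13.8,-15,0],[0,0,0],-0.6],
    [[-8,-18.7,0],[0,0,0],-0.6],
    [[-1.3,-20.4,0],[0,0,0],-0.6],
    [[5.6,-19.6,0],[0,0,0],-0.6],
    [[11.8,-16.6,0],[0,0,0],-0.6],
    [[16.7,-11.7,0],[0,0,0],-0.6],
    [[19.7,-5.5,0],[0,0,0],-0.6],
  ],
)

```text
clock: 17.8
tcp_pos: [0.5712, -0.0406, 0.11]
eef_rot: [[0.442, 0.897, 0.001], [0.897, -0.442, 0.001], [0.001, 0.0, -1.0]]
force: [1.1, 8.9, 9.6]
finger_gap: 0.0249
```

carry_out(
  plan=[
    [[20.3,1.4,0],[0,0,0],-0.6],
    [[18.7,8.1,0],[0,0,0],-0.6],
    [[15,13.9,0],[0,0,0],-0.6],
    [[9.4,18.1,0],[0,0,0],-0.6],
    [[2.8,20.2,0],[0,0,0],-0.6],
    [[-4,20,0],[0,0,0],-0.6],
    [[-10.5,17.5,0],[0,0,0],-0.6],
    [[-15.7,13,0],[0,0,0],-0.6],
  ],
)

```text
clock: 18.8
tcp_pos: [0.6062, 0.072, 0.11]
eef_rot: [[0.441, 0.897, 0.0], [0.897, -0.441, -0.001], [-0.001, 0.001, -1.0]]
force: [-4.0, -7.1, 11.6]
finger_gap: 0.025
```

carry_out(
  plan=[
    [[-19.2,6.9,0],[0,0,0],-0.6],
    [[-20.4,0.2,0],[0,0,0],-0.6],
    [[-19.2,-6.6,0],[0,0,0],-0.6],
    [[-16,-12.7,0],[0,0,0],-0.6],
    [[-10.8,-17.2,0],[0,0,0],-0.6],
    [[-4.5,-19.9,0],[0,0,0],-0.6],
    [[2.5,-20.3,0],[0,0,0],-0.6],
    [[9.1,-18.2,0],[0,0,0],-0.6],
  ],
)

```text
clock: 19.8
tcp_pos: [0.5283, -0.0167, 0.1101]
eef_rot: [[0.442, 0.897, 0.001], [0.897, -0.442, 0.0], [0.001, 0.001, -1.0]]
force: [6.5, 4.6, 4.7]
finger_gap: 0.0252
```

```bash
python3 -c "
from rows import *
o=rows(1908.2,[19.5]*26+[16,13,10,8,6,5]+[4.3]*16,[-18.767,57.187]); o=(o[0][24:],)+o[1:]; show(*o)
from cell import *; s=get_state(); print(s['clock'],s['tcp_pos'])"
```

```text
[[[14.6, -14.2, 0], [0, 0, 0], -0.6], [[18.6, -8.5, 0], [0, 0, 0], -0.6], [[16.6, -2, 0], [0, 0, 0], -0.6], [[13.5, 1.9, 0], [0, 0, 0], -0.6], [[9.9, 3.4, 0], [0, 0, 0], -0.6], [[7.4, 4, 0], [0, 0, 0], -0.6], [[5.2, 3.6, 0], [0, 0, 0], -0.6], [[4, 3.4, 0], [0, 0, 0], -0.6]]
[[[3.2, 3.2, 0], [0, 0, 0], -0.6], [[2.9, 3.5, 0], [0, 0, 0], -0.6], [[2.6, 3.6, 0], [0, 0, 0], -0.6], [[2.4, 3.9, 0], [0, 0, 0], -0.6], [[2.1, 4, 0], [0, 0, 0], -0.6], [[1.8, 4.1, 0], [0, 0, 0], -0.6], [[1.4, 4.3, 0], [0, 0, 0], -0.6], [[1.2, 4.4, 0], [0, 0, 0], -0.6]]
[[[0.8, 4.4, 0], [0, 0, 0], -0.6], [[0.4, 4.5, 0], [0, 0, 0], -0.6], [[0.2, 4.5, 0], [0, 0, 0], -0.6], [[-0.2, 4.6, 0], [0, 0, 0], -0.6], [[-0.6, 4.4, 0], [0, 0, 0], -0.6], [[-0.9, 4.5, 0], [0, 0, 0], -0.6], [[-1.2, 4.3, 0], [0, 0, 0], -0.6], [[-1.5, 4.3, 0], [0, 0, 0], -0.6]]
end 2542.0000000000027 [55.83300000000001, 22.586999999999996]
19.8 [ 0.52827065 -0.01665259  0.11005632]
```

carry_out(
  plan=[
    [[14.6,-14.2,0],[0,0,0],-0.6],
    [[18.6,-8.5,0],[0,0,0],-0.6],
    [[16.6,-2,0],[0,0,0],-0.6],
    [[13.5,1.9,0],[0,0,0],-0.6],
    [[9.9,3.4,0],[0,0,0],-0.6],
    [[7.4,4,0],[0,0,0],-0.6],
    [[5.2,3.6,0],[0,0,0],-0.6],
    [[4,3.4,0],[0,0,0],-0.6],
  ],
)

```text
clock: 20.8
tcp_pos: [0.618, -0.024, 0.11]
eef_rot: [[0.441, 0.897, 0.0], [0.897, -0.441, 0.001], [0.001, 0.0, -1.0]]
force: [-0.5, 1.4, 8.7]
finger_gap: 0.0252
```

carry_out(
  plan=[
    [[3.2,3.2,0],[0,0,0],-0.6],
    [[2.9,3.5,0],[0,0,0],-0.6],
    [[2.6,3.6,0],[0,0,0],-0.6],
    [[2.4,3.9,0],[0,0,0],-0.6],
    [[2.1,4,0],[0,0,0],-0.6],
    [[1.8,4.1,0],[0,0,0],-0.6],
    [[1.4,4.3,0],[0,0,0],-0.6],
    [[1.2,4.4,0],[0,0,0],-0.6],
  ],
)

```text
clock: 21.8
tcp_pos: [0.6353, 0.0067, 0.1101]
eef_rot: [[0.441, 0.897, 0.0], [0.897, -0.441, 0.0], [0.0, 0.0, -1.0]]
force: [-2.5, -0.1, 9.5]
finger_gap: 0.0248
```

```bash
python3 look.py e scene; python3 - <<'E'
from plan import *
o=sim(H+R*(32+26)+D[:14],.0127*1.1); print('model',(130+o[-1][1]+180)%360-180,o[-1][2])
w=o[-1][2]*2*np.pi/60
for n in range(0,13,2):
    a=sim([(0,.05)]+[(4.3,.125)]*n+[(2,.125),(0,.125)]+[(0,.125)]*14,.0127*1.1,w=w); print(n,'advance',round(a[-1][1],1),a[-1][2], 'stop t',[round(x[0],2) for x in a if x[2]<=0][:1])
E
```

```text
scene t 21.8 area 140 r 0.0917 world -105.4 carousel -62.180015884605936
21.85 [0.63541344 0.00729763 0.11002424] [-2.12568082  1.35941757  8.21039384]
model -60.348844142003145 6.6490127328903545
0 advance 21.2 0.0 stop t [1.3]
2 advance 26.2 0.0 stop t [1.55]
4 advance 31.1 0.0 stop t [1.67]
6 advance 35.7 0.0 stop t [1.8]
8 advance 40.1 0.0 stop t [2.05]
10 advance 44.3 0.0 stop t [2.17]
12 advance 48.4 0.0 stop t [2.42]
```

carry_out(
  plan=[
    [[0.8,4.4,0],[0,0,0],-0.6],
    [[0.4,4.5,0],[0,0,0],-0.6],
    [[0.2,4.5,0],[0,0,0],-0.6],
    [[-0.2,4.6,0],[0,0,0],-0.6],
    [[-0.6,4.4,0],[0,0,0],-0.6],
    [[-0.9,4.5,0],[0,0,0],-0.6],
    [[-1.2,4.3,0],[0,0,0],-0.6],
    [[-1.5,4.3,0],[0,0,0],-0.6],
  ],
)

```text
clock: 22.85
tcp_pos: [0.6323, 0.042, 0.11]
eef_rot: [[0.442, 0.897, 0.0], [0.897, -0.442, -0.0], [-0.0, 0.0, -1.0]]
force: [-1.9, -0.6, 9.1]
finger_gap: 0.0251
```

```bash
python3 look.py f scene; python3 - <<'E'
from plan import *
o=sim(H+R*(32+26)+D[:14]+[(0,.05)]+D[14:22],.0127*1.1); print('model',(130+o[-1][1]+180)%360-180,o[-1][2])
w=o[-1][2]*2*np.pi/60
for n in range(0,17,2):
    a=sim([(0,.05)]+[(4.3,.125)]*n+[(0,.125)]*14,.0127*1.1,w=w); print(n,'advance',round(a[-1][1],1),a[-1][2], 'stop t',[round(x[0],2) for x in a if x[2]<=0][:1])
from rows import *
show(*rows(2542,[4.3]*16,[55.833,22.587]))
E
```

```text
scene t 22.85 area 150 r 0.0943 world -74.1 carousel -30.89305809671231
22.9 [0.63208274 0.0424951  0.10999617] [-1.64435737 -0.34741237  9.79968452]
model -29.715080362836034 3.762080153302324
0 advance 8.5 0.0 stop t [0.92]
2 advance 12.6 0.0 stop t [1.17]
4 advance 16.6 0.0 stop t [1.3]
6 advance 20.5 0.0 stop t [1.55]
8 advance 24.2 0.0 stop t [1.8]
10 advance 28.0 0.0 stop t [2.05]
12 advance 31.6 0.0 stop t [2.3]
14 advance 35.2 0.0 stop t [2.55]
16 advance 38.8 0.0 stop t [2.8]
[[[-1.9, 4.1, 0], [0, 0, 0], -0.6], [[-2.1, 4, 0], [0, 0, 0], -0.6], [[-2.5, 3.8, 0], [0, 0, 0], -0.6], [[-2.7, 3.6, 0], [0, 0, 0], -0.6], [[-3, 3.4, 0], [0, 0, 0], -0.6], [[-3.2, 3.1, 0], [0, 0, 0], -0.6], [[-3.5, 2.9, 0], [0, 0, 0], -0.6], [[-3.6, 2.7, 0], [0, 0, 0], -0.6]]
[[[-3.9, 2.3, 0], [0, 0, 0], -0.6], [[-4, 2.1, 0], [0, 0, 0], -0.6], [[-4.2, 1.7, 0], [0, 0, 0], -0.6], [[-4.2, 1.5, 0], [0, 0, 0], -0.6], [[-4.4, 1.1, 0], [0, 0, 0], -0.6], [[-4.5, 0.8, 0], [0, 0, 0], -0.6], [[-4.5, 0.4, 0], [0, 0, 0], -0.6], [[-4.5, 0.1, 0], [0, 0, 0], -0.6]]
end 2610.800000000003 [-0.8670000000000062, 60.187]
```

carry_out(
  plan=[
    [[-1.9,4.1,0],[0,0,0],-0.6],
    [[-2.1,4,0],[0,0,0],-0.6],
    [[-2.5,3.8,0],[0,0,0],-0.6],
    [[-2.7,3.6,0],[0,0,0],-0.6],
    [[-3,3.4,0],[0,0,0],-0.6],
    [[-3.2,3.1,0],[0,0,0],-0.6],
    [[-3.5,2.9,0],[0,0,0],-0.6],
    [[-3.6,2.7,0],[0,0,0],-0.6],
  ],
)

```text
clock: 23.9
tcp_pos: [0.6099, 0.0695, 0.11]
eef_rot: [[0.442, 0.897, 0.001], [0.897, -0.442, -0.0], [-0.0, 0.001, -1.0]]
force: [-0.9, -1.6, 9.0]
finger_gap: 0.0251
```

carry_out(
  plan=[
    [[0,0,0],[0,0,0],-0.6],
    [[0,0,0],[0,0,0],-0.6],
    [[0,0,0],[0,0,0],-0.6],
    [[0,0,0],[0,0,0],-0.6],
    [[0,0,0],[0,0,0],-0.6],
    [[0,0,0],[0,0,0],-0.6],
    [[0,0,0],[0,0,0],-0.6],
    [[0,0,0],[0,0,0],-0.6],
  ],
)

```text
clock: 24.9
tcp_pos: [0.61, 0.0694, 0.11]
eef_rot: [[0.442, 0.897, 0.001], [0.897, -0.442, -0.0], [-0.0, 0.001, -1.0]]
force: [-0.8, -1.1, 8.5]
finger_gap: 0.0251
```

```bash
python3 look.py g scene top; python3 - <<'E'
from h import *
c=camera_info('wrist'); np.save('w3.npy',c,allow_pickle=True); w=read_camera('wrist')
cv2.imwrite('pics/w3.png',w[:,:,::-1])
im=cv2.imread('pics/scene_g.png')[180:275,230:330]
o=np.zeros((420,800,3),np.uint8); o[:,:400]=cv2.resize(w[:,:,::-1],(400,300)).repeat(1,0) if False else 0
o[:300,:400]=cv2.resize(w[:,:,::-1],(400,300)); o[:380,400:]=cv2.resize(im,(400,380),interpolation=cv2.INTER_CUBIC)
cv2.imwrite('pics/v3.png',o)
E
```

```text
scene t 24.9 area 158 r 0.0925 world -49.9 carousel -6.642840084369425
top t 24.95 area 89 r 0.0963 world -48.2 carousel -5.017581794530344
25.0 [0.61002464 0.06939472 0.1100434 ] [-0.03967935 -0.96617853  9.12168464]
```

View pics/v3.png

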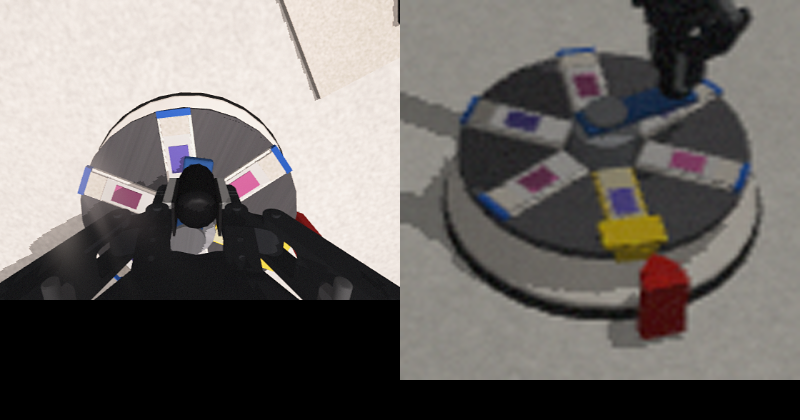

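At rest, the scene view shows the yellow end at (632,232), a little short (clockwise) of the pointer at (663,290), about −5 to −6.6°. I'll plan a small forward nudge.

```bash
python3 - <<'E'
from sim import *
for d in (5,6,7):
  print(d,[(n,round(sim([(3,.125)]+[(d,.125)]*n+[(3,.125)]+[(0,.125)]*12,.0127*1.1)[-1][1],1)) for n in range(1,12)])
from rows import *
show(*rows(2576.4,[3]+[5]*7+[3],[34.866-1.5,50.187]) ) if 0 else None
o=rows(2542,[4.3]*8,[55.833,22.587]); print(o[1:]); show(*rows(o[1],[3]+[6]*4+[3],o[2])); show(*rows(o[1],[3]+[6]*5+[3],o[2]))
E
```

```text
5 [(1, np.float64(0.8)), (2, np.float64(1.7)), (3, np.float64(2.9)), (4, np.float64(4.3)), (5, np.float64(5.8)), (6, np.float64(7.4)), (7, np.float64(9.2)), (8, np.float64(11.0)), (9, np.float64(12.9)), (10, np.float64(14.8)), (11, np.float64(16.8))]
6 [(1, np.float64(1.0)), (2, np.float64(2.4)), (3, np.float64(4.1)), (4, np.float64(6.1)), (5, np.float64(8.3)), (6, np.float64(10.7)), (7, np.float64(13.2)), (8, np.float64(15.8)), (9, np.float64(18.5)), (10, np.float64(21.2)), (11, np.float64(24.1))]
7 [(1, np.float64(1.3)), (2, np.float64(3.2)), (3, np.float64(5.5)), (4, np.float64(8.2)), (5, np.float64(11.1)), (6, np.float64(14.2)), (7, np.float64(17.5)), (8, np.float64(20.9)), (9, np.float64(24.4)), (10, np.float64(28.0)), (11, np.float64(31.6))]
(2576.4000000000015, array([33.333, 50.187]))
[[[-2.7, 1.6, 0], [0, 0, 0], -0.6], [[-5.6, 2.9, 0], [0, 0, 0], -0.6], [[-5.8, 2.4, 0], [0, 0, 0], -0.6], [[-6.1, 1.7, 0], [0, 0, 0], -0.6], [[-6.2, 1, 0], [0, 0, 0], -0.6], [[-3.2, 0.3, 0], [0, 0, 0], -0.6]]
end 2606.4000000000015 [3.7329999999999934, 60.086999999999996]
[[[-2.7, 1.6, 0], [0, 0, 0], -0.6], [[-5.6, 2.9, 0], [0, 0, 0], -0.6], [[-5.8, 2.4, 0], [0, 0, 0], -0.6], [[-6.1, 1.7, 0], [0, 0, 0], -0.6], [[-6.2, 1, 0], [0, 0, 0], -0.6], [[-6.3, 0.4, 0], [0, 0, 0], -0.6], [[-3.2, -0, 0], [0, 0, 0], -0.6]]
end 2612.4000000000015 [-2.5670000000000064, 60.187]
```

carry_out(
  plan=[
    [[-2.7,1.6,0],[0,0,0],-0.6],
    [[-5.6,2.9,0],[0,0,0],-0.6],
    [[-5.8,2.4,0],[0,0,0],-0.6],
    [[-6.1,1.7,0],[0,0,0],-0.6],
    [[-3.2,0.6,0],[0,0,0],-0.6],
    [[0,0,0],[0,0,0],-0.6],
    [[0,0,0],[0,0,0],-0.6],
    [[0,0,0],[0,0,0],-0.6],
  ],
)

```text
clock: 26.05
tcp_pos: [0.5867, 0.0787, 0.1101]
eef_rot: [[0.442, 0.897, 0.001], [0.897, -0.442, -0.0], [0.0, 0.001, -1.0]]
force: [-0.6, -0.4, 8.8]
finger_gap: 0.025
```

carry_out(
  plan=[
    [[0,0,0],[0,0,0],-0.6],
    [[0,0,0],[0,0,0],-0.6],
    [[0,0,0],[0,0,0],-0.3],
    [[0,0,0],[0,0,0],0],
    [[0,0,0],[0,0,0],0],
    [[0,0,10],[0,0,0],0],
    [[0,0,40],[0,0,0],0],
    [[0,0,50],[0,0,0],0],
  ],
)

```text
clock: 27.05
tcp_pos: [0.5853, 0.079, 0.2101]
eef_rot: [[0.441, 0.897, -0.002], [0.897, -0.441, -0.0], [-0.001, -0.002, -1.0]]
force: [0.0, 0.1, 1.3]
finger_gap: 0.0429
```

carry_out(
  plan=[
    [[-5,-20,20],[0,0,0],0],
    [[-8,-45,0],[0,0,0],0],
    [[-12,-45,0],[0,0,0],0],
    [[-8,-15,0],[0,0,0],0],
    [[0,0,0],[0,0,0],0],
  ],
)

```text
clock: 27.68
tcp_pos: [0.5524, -0.0468, 0.2292]
eef_rot: [[0.443, 0.896, -0.0], [0.896, -0.443, 0.0], [0.0, -0.0, -1.0]]
force: [0.2, -0.6, -0.0]
finger_gap: 0.0426
```

```bash
python3 - <<'E'
from h import *
s=get_state(); c=camera_info('wrist'); np.save('w4.npy',c,allow_pickle=True); w=read_camera('wrist'); cv2.imwrite('pics/w4.png',w[:,:,::-1]); print(s['clock'],s['tcp_pos'],s['force'])
i=cv2.resize(w[0:260,130:450,::-1],None,fx=2.3,fy=2.3,interpolation=cv2.INTER_CUBIC); cv2.imwrite('pics/v4.png',i)
E
python3 look.py h scene top
```

```text
27.675 [ 0.55242366 -0.04678306  0.22922036] [ 0.22363162 -0.57165916 -0.02025869]
scene t 27.725 area 154 r 0.0917 world -44.3 carousel -1.1313900191548782
top no yellow
27.825 [ 0.55311099 -0.0449589   0.22924157] [0.25225227 0.01386843 1.06423173]
```

View pics/v4.png

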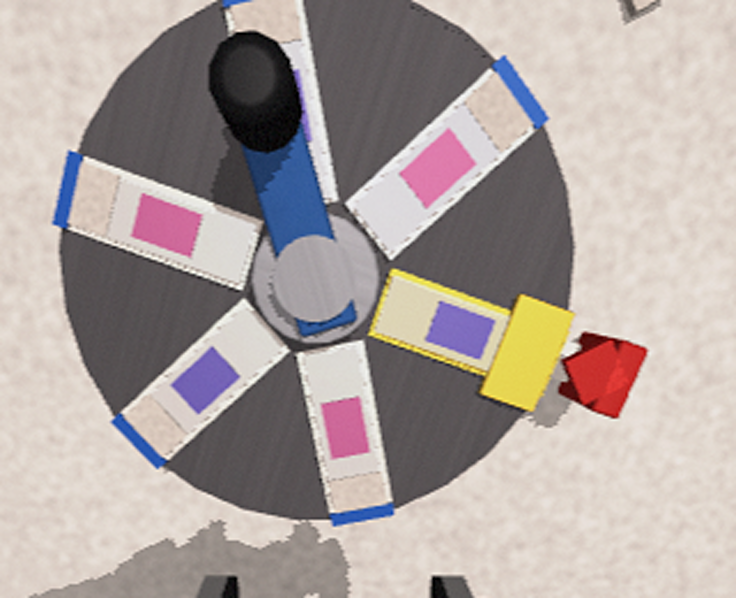

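```bash
python3 - <<'E'
from h import *
c=np.load('w4.npy',allow_pickle=True).item()
im=cv2.imread('pics/w4.png'); q=im[115:195,330:420]; o=cv2.resize(q,None,fx=8,fy=7,interpolation=cv2.INTER_NEAREST)
o=cv2.resize(q,(720,560) if 0 else (675,600),interpolation=cv2.INTER_NEAREST) # 7.5x
cv2.imwrite('pics/v5.png',o)
f=lambda x,y:(130+x/2.3,y/2.3)
# deck rim circle fit z=.06 from gradient-free manual points + end-stop corners
for n,p in dict(yc=(527.5,352.5),you=(554.5,361)).items(): print(n,back(c,f(*p),.06))
rim=np.array([back(c,f(*p),.06)[:2] for p in [(58,225),(76,152),(114,420),(163,466),(333,524),(394,514),(502,57),(547,122)][1:]])
A=np.c_[2*rim,np.ones(len(rim))]; x=np.linalg.lstsq(A,(rim**2).sum(1),rcond=None)[0]; print('stops circle',x[:2],np.sqrt(x[2]+x[:2]@x[:2]))
print('hub',back(c,f(313,279),.097))
# stop midpoints angles about the fitted centre
C=x[:2]
for a,b in [((114,420),(163,466)),((333,524),(394,514)),((502,57),(547,122)),((76,152),(56,222))]:
    m=(back(c,f(*a),.06)+back(c,f(*b),.06))[:2]/2-C; print(np.rad2deg(np.arctan2(m[1],m[0])).round(2))
m=back(c,f(554.5,361),.06)[:2]-C; print('yellow',np.rad2deg(np.arctan2(m[1],m[0])))
E
```

```text
yc [ 0.64731456 -0.04813102  0.06      ]
you [ 0.65673109 -0.0569931   0.06      ]
stops circle [0.57812762 0.02052663] 0.11209763809214174
hub [0.57689133 0.02199663 0.097     ]
-165.71
-105.84
15.2
134.18
yellow -44.60228426829187
```

View pics/v5.png

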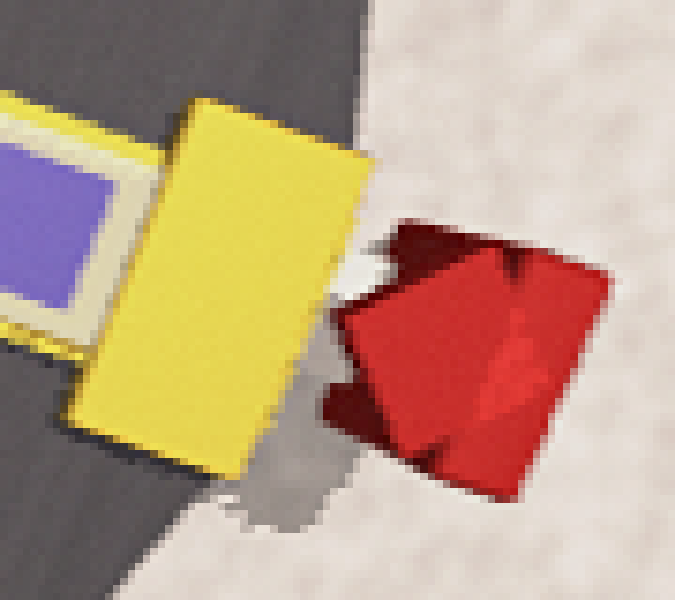

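```bash
python3 - <<'E'
from h import *
c=np.load('w4.npy',allow_pickle=True).item(); C=np.array([.5780,.0206])
f=lambda x,y:(330+x/7.5,115+y/7.5)
P={n:back(c,f(*p),.06)[:2] for n,p in dict(tip=(338,315),bl=(612,277),br=(517,500),y1=(375,160),y2=(240,478),y3=(197,97),y4=(63,418)).items()}
a=lambda v:np.rad2deg(np.arctan2(v[1],v[0])).round(2)
for n,p in P.items(): print(n,p,np.hypot(*(p-C)).round(4),a(p-C))
bm=(P['bl']+P['br'])/2; yo=(P['y1']+P['y2'])/2; yi=(P['y3']+P['y4'])/2
print('back mid',a(bm-C),np.hypot(*(bm-C)),'width',np.hypot(*(P['bl']-P['br'])),'tip->back',a(bm-P['tip']),'back edge normal',a(P['bl']-P['br'])-90)
print('yellow outer mid',a(yo-C),np.hypot(*(yo-C)),'inner->outer',a(yo-yi),'edge normals',a(P['y1']-P['y2'])-90,a(P['y3']-P['y4'])-90, 'inner mid',a(yi-C))
E
```

```text
tip [ 0.66038154 -0.0588529 ] 0.1145 -43.96
bl [ 0.6957243  -0.07063947] 0.1489 -37.78
br [ 0.67364829 -0.09418202] 0.1494 -50.2
y1 [ 0.67226071 -0.04166693] 0.113 -33.45
y2 [ 0.63996764 -0.07398974] 0.1131 -56.77
y3 [ 0.65388048 -0.02342208] 0.0877 -30.12
y4 [ 0.62106159 -0.05519392] 0.0872 -60.4
back mid -44.0 0.14830097613866886 width 0.03227384884226053 tip->back -44.11 back edge normal -43.16
yellow outer mid -45.11 0.11069249674166949 inner->outer -44.81 edge normals -44.97 -45.93 inner mid -45.21
```

In the close-up, the pointer axis is at −44.0° from its tip and back edge. The yellow axis is at −45.2° from the block and the other end stops. The slot is 1.2° short, so I'll return to exactly the same grip pose and give one very small forward nudge.

carry_out(
  plan=[
    [[8,20,0],[0,0,0],0],
    [[12,45,0],[0,0,0],0],
    [[8,45,0],[0,0,0],0],
    [[5,15,-10],[0,0,0],0],
    [[0,0,-20],[0,0,0],0],
    [[0,0,-30],[0,0,0],0],
    [[0,0,-40],[0,0,0],0],
    [[0,0,-20],[0,0,0],0],
  ],
)

```text
clock: 28.82
tcp_pos: [0.5847, 0.0796, 0.1059]
eef_rot: [[0.441, 0.898, -0.004], [0.898, -0.441, -0.0], [-0.002, -0.004, -1.0]]
force: [0.1, 0.1, 0.3]
finger_gap: 0.0428
```

carry_out(
  plan=[
    [[0,0,0],[0,0,0],-0.2],
    [[0,0,0],[0,0,0],-0.3],
    [[0,0,0],[0,0,0],-0.4],
    [[0,0,0],[0,0,0],-0.5],
    [[0,0,0],[0,0,0],-0.6],
    [[0,0,0],[0,0,0],-0.6],
  ],
)

```text
clock: 29.58
tcp_pos: [0.5867, 0.0793, 0.1109]
eef_rot: [[0.441, 0.897, 0.003], [0.897, -0.441, 0.0], [0.002, 0.002, -1.0]]
force: [0.5, 1.8, 6.2]
finger_gap: 0.0254
```

```bash
python3 look.py i scene; python3 - <<'E'
from sim import *
for p in ([3,4.5,3],[3,5,3],[3,5.5,3],[3,5,4,2]): print(p,sim([(d,.125) for d in p]+[(0,.125)]*8,.0127*1.1)[-1][1])
from rows import *
show(*rows(2600.4,[3,5,3],60.2*np.array([np.cos(np.deg2rad(80.4)),np.sin(np.deg2rad(80.4))])))
E
```

```text
scene t 29.575 area 155 r 0.0917 world -44.3 carousel -1.0839821250604587
29.625 [0.58672252 0.07926714 0.11088087] [0.17609396 0.63347807 6.28263309]
[3, 4.5, 3] 0.644783212090071
[3, 5, 3] 0.7672088139765475
[3, 5.5, 3] 0.8955230569944249
[3, 5, 4, 2] 1.232431188316185
[[[-3.1, 0.4, 0], [0, 0, 0], -0.6], [[-5.3, 0.4, 0], [0, 0, 0], -0.6], [[-3.1, 0, 0], [0, 0, 0], -0.6]]
end 2611.4 [-1.460521447690652, 60.1569614316444]
```

carry_out(
  plan=[
    [[-3.1,0.4,0],[0,0,0],-0.6],
    [[-5.3,0.4,0],[0,0,0],-0.6],
    [[-3.1,0,0],[0,0,0],-0.6],
    [[0,0,0],[0,0,0],-0.6],
    [[0,0,0],[0,0,0],-0.6],
    [[0,0,0],[0,0,0],-0.6],
    [[0,0,0],[0,0,0],-0.6],
    [[0,0,0],[0,0,0],-0.6],
  ],
)

```text
clock: 30.62
tcp_pos: [0.5752, 0.08, 0.1109]
eef_rot: [[0.441, 0.897, 0.003], [0.897, -0.441, 0.0], [0.002, 0.002, -1.0]]
force: [0.6, 1.7, 5.8]
finger_gap: 0.0251
```

```bash
python3 look.py j scene
```

```text
scene t 30.625 area 146 r 0.0955 world -44.4 carousel -1.1894188978899933
30.675 [0.5751891  0.08007257 0.1108853 ] [-1.05503033  1.33476492  6.18041566]
```

carry_out(
  plan=[
    [[0,0,0],[0,0,0],-0.3],
    [[0,0,0],[0,0,0],0],
    [[0,0,0],[0,0,0],0],
    [[0,0,10],[0,0,0],0],
    [[0,0,40],[0,0,0],0],
    [[0,0,50],[0,0,0],0],
    [[-5,-20,20],[0,0,0],0],
    [[-5,-45,0],[0,0,0],0],
  ],
)

```text
clock: 31.68
tcp_pos: [0.5648, 0.0145, 0.2317]
eef_rot: [[0.439, 0.898, 0.004], [0.898, -0.439, -0.0], [0.002, 0.004, -1.0]]
force: [0.7, 0.1, -0.8]
finger_gap: 0.0429
```

carry_out(
  plan=[
    [[-6,-45,0],[0,0,0],0],
    [[-6,-15,0],[0,0,0],0],
    [[0,0,0],[0,0,0],0],
    [[0,0,0],[0,0,0],0],
  ],
)

```text
clock: 32.17
tcp_pos: [0.5525, -0.0443, 0.2292]
eef_rot: [[0.441, 0.898, -0.0], [0.898, -0.441, 0.0], [0.0, -0.0, -1.0]]
force: [-0.4, -0.3, -0.7]
finger_gap: 0.0428
```

```bash
python3 - <<'E'
from h import *
for k in (5,6):
    s=get_state(); c=camera_info('wrist'); np.save(f'w{k}.npy',c,allow_pickle=True); w=read_camera('wrist'); cv2.imwrite(f'pics/w{k}.png',w[:,:,::-1]); print(s['clock'],s['tcp_pos'],s['force'])
P=[]
for k in (4,5,6):
    w=cv2.imread(f'pics/w{k}.png')[:,:,::-1].copy(); c=np.load(f'w{k}.npy',allow_pickle=True).item(); m=masks(w); C=np.array([.578,.0206]); r=np.zeros(w.shape[:2],bool); u,v=proj(c,[.578,.0206,.06]).astype(int); r[max(0,v-130):v+130,u-150:u+170]=1
    a=[]
    for q in('yel','red'):
        p=back(c,cen(m[q]&r)[0],.06)[:2]-C; a.append(np.rad2deg(np.arctan2(p[1],p[0])))
    print(k,np.round(a,2),'diff',a[0]-a[1])
c=np.load('w6.npy',allow_pickle=True).item(); u,v=proj(c,[.66,-.06,.06]).astype(int); print('crop origin',u-45,v-40)
cv2.imwrite('pics/v6.png',cv2.resize(cv2.imread('pics/w6.png')[v-40:v+40,u-45:u+45],(675,600),interpolation=cv2.INTER_NEAREST))
E
```

```text
32.175 [ 0.55245353 -0.04427944  0.22924086] [-0.42029871 -0.32418136 -0.67727985]
32.225 [ 0.55253506 -0.04408494  0.22923367] [ 1.02456859 -0.50810578  0.44919258]
4 [-44.52 -43.75] diff -0.776853346676269
5 [-43.68 -43.69] diff 0.006907346715635754
6 [-43.65 -43.66] diff 0.013248584798283503
crop origin 331 120
```

View pics/v6.png

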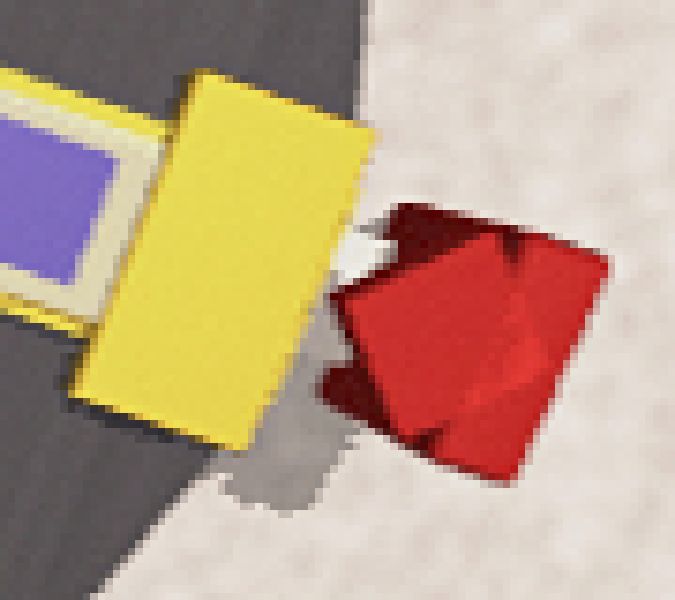

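The yellow end and pointer tip now line up. The tip at (338,297) lies on the yellow axis to within about 0.3°, and the deck reads the same in the last two frames. The gripper is open and clear, so I'm handing in.

```bash
python3 -c "
from cell import *
print(close_job()); s=get_state(); print(s['clock'],s['tcp_pos'],s['force'],s['finger_gap'])"
```

```text
the job is handed in; nothing more can be done
None
the job is handed in; nothing more can be done
```

I gripped the crank knob and cranked the carousel counter-clockwise, bringing it up to about 20 turns a minute and holding it there. I then slowed it, nudged it forward twice until the yellow slot was at the red pointer, and let go. I handed in at about 32 s, with the gripper open and well clear.

- **Speed:** I had no direct reading, so this comes from camera angles fitted to a drag model, which agreed to within 1–2°. The model gives about 20.2 turns a minute and stayed within 18–22 from 12.8 s to at least 20.2 s, about 7.4 s. It never went above about 20.3. Camera pauses dipped it earlier: briefly to about 17.3 at 7.7 s, before the hold, and to about 19 at 9.7 s and 12.8 s.
- **Direction:** I always cranked forward, and no picture showed the carousel running backwards.
- **Final alignment:** the last wrist-camera close-up puts the slot about 0.3° or less short of the pointer. Two frames 0.05 s apart agreed, so it was at rest.
- **A check that disagreed:** the lower-resolution scene camera still read −1.2° after the second nudge. I trusted the wrist close-up, which showed the slot had moved +0.85°.
- **Forces:** the wrist force stayed around 12–13 N at most. I kept the arm away from the slides, deck, bottle, beaker and slide box, and saw no sign of contact.

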